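Shift the sieve shaker into third

ROBOT

A 6-joint arm with a two-finger parallel gripper is mounted at the origin on the work surface. World frame = base frame: x ahead of the robot, y to its left, z up, the work surface at z = 0. Lengths are in m, angles in rad, forces in N, time in s.
With the tool pointing down it reaches from about 0.35 to 0.975 m from the base axis. Payload 4.9 kg.
Tool frame: the origin (TCP) lies at the very end of the fingers, on their centre line; the grasp point (between the pads) lies 19 mm behind it (grasp_offset is the distance from the TCP to the grasp point, in m); x points along the fingers, y is the direction in which the jaws open and shut, and the axes are right-handed (so a half turn about x gives the same grasp; the last joint's range is limited). The gripper opens to 85 mm and grips with 20 to 120 N. Pads are 22 mm wide; open, the fingers measure 114 mm over their backs; the gripper's body (76 mm by 85 mm) begins 54 mm behind the grasp point. The pads swing forward as they close: fully open they stand 13 mm farther back than shut.
Start: joints at [-0.119, 0.053, 1.613, -0, 1.476, -0.119], TCP at [0.625, 0, 0.231] pointing down, gripper open.
Joint ranges: [-3.01, 3.01], [-1.01, 2.22], [0.06, 2.58], [-1.02, 4.17], [0.09, 2.62], [-3.14, 3.14]. Speed limits (rad/s): [2.57, 2.57, 3.14, 3.14, 3.14, 3.14].

INTERFACE

Orientations are given as a rotation vector (axis times angle).
In Python, from station import get_obs, get_image, camera_model, finish_job, grasp_offset gives the robot as it stands.
- The arm moves only by the shell command python3 -m crank 'ROWS' [OPENING] [FORCE]. ROWS is JSON, a list that holds one entry, the list of rows, each a list of 4 numbers: the shift along the world's x, y, z in m, then the turn about the world's z in degrees. In form: [[[dx, dy, dz, turn], ...]]. A call has 1 to 5 rows; each row is the pose to reach, as a shift and turn from the pose commanded when the call began; what a row does not reach only later rows make up. A row lasts 1/12 s, in which the tool goes at most 41.7 mm and 7.16 degrees, less where a joint would pass 70% of its speed; a pose out of reach is approached as far as the arm can. A call with a gripper value outside its range is refused whole. OPENING is the opening, from 0 (shut) to 1 (fully open), set as the call begins (- or left out, the last holds). The fingers move at their own pace and stop on an object; FORCE is the grip in N (left out, the last holds). Time passes only in rows, so rows that repeat a pose let the fingers close. It gives the time, the measured TCP pose, the force and the opening at its end, in the units of the state.
- get_obs(): the state, without advancing time (a new reading comes with each control period).
- get_image(name): name is "scene" or "side" or "wrist"; returns (picture, depth): 400x640x3 uint8, red, green, blue; 400x640 float32, m along the optical axis (not along the pixel's ray), 0 where there is no reading.
- camera_model(name): a dict with "fx", "fy", "cx", "cy" (pixels), "xyz" and "attitude" of the camera in the world. Camera axes: x right, y down, z forward; pixel columns grow to the right and rows downward; lengths in m; the calibration is good to about 2 mm. A picture is of the moment at which its call begins: read the wrist's pose just before it. camera_model takes no time and is no camera call; for the wrist camera it gives the pose at the moment of the call.
- finish_job(): hands the job in, once; it reports no verdict.
The state is a dict: "t": time; "q": joint angles; "dq": joint speeds; "effort": joint torques, N m; "tool_pos": TCP position; "tool_rot": TCP orientation; "contact_force": force on the tool from outside, world axes, zero at the start; "wrist_torque": the same for the moment, N m; "opening": finger opening in m.
Only numpy, scipy, OpenCV 4.12 (cv2) and the standard library are available. Lean on these libraries where they do the work, as an engineer would, in place of code of your own. Each camera call takes 0.05 s, during which the arm holds its last target.

TASK

Put the seed-sieve shaker into third: push its gearstick with the fingertips along the left-hand slot to the crossbar of the H-shaped gate, straight across to the right, and then forward, away from the robot, fully home in the third slot (the far one on the right). Do not take the stick or its knob between the fingers, do not force it against the gate, and leave everything else on the bench standing where it is; finish with the hand clear.

Things in the scene. Friction and masses are not known exactly. Their poses are not given: they have to be found in the camera images.
- gate: fixed machine: grey gearbox 170 (x) x 150 (y) mm with an aluminium H-gate plate on top, upper face 104 mm above the table. Origin on the table under the gate's centre; x axis forward (away from the robot at yaw 0), y left, z up. The stick pivots about a point 20 mm above this origin
- gate_mid (a point): centre of the H, on the plate's upper face, 104 mm above gate, same axes. Slots 16 mm wide run along x at y = +20 (left) and -20 mm (right), from x = -34 to +34 mm, joined by a 16 mm wide crossbar slot along y at x = 0. First slot = far left, second = near left, third = far right, fourth = near right
- sieves (a point): middle of the top of two clamped sieves, 206 mm across, 145 mm high, on the same fixed machine 300 mm left of the gate; clamp knobs beside them reach 160 mm; a drive casing 70 mm high joins them to the gearbox
- knob (a point): centre of the black ball knob, 36 mm across, on the gearstick (rod 10 mm thick), 180 mm from the pivot: about 200 mm high upright, 187 at the slots' ends. In gate's frame it is at x = 180 sin(f) cos(c), y = -180 sin(c), z = 20 + 180 cos(f) cos(c) mm, f = lever_fore, c = lever_cross
- lever_fore (a joint): lean of the stick along the gate's +x (forward), rad: 0 in the crossbar, +0.30 at the far end stop of a slot, -0.30 at the near one. Starts anywhere along the left slot. Friction holds it where it is left (about 1.5 N at the knob moves it); no spring. It can cross only while within about 0.035 of 0
- lever_cross (a joint): lean of the stick to the right (the gate's -y), rad: -0.25 at the end stop in the left slot, +0.25 at the end stop in the right slot (some 0.04 of side play in a slot). Friction holds it (about 1.5 N at the knob); no spring
- tin: loose bystander: closed black tin, 68 mm across, 55 mm high, to the right of the gate; origin under its centre
- dish: loose bystander: shallow glass dish, 80 mm across, 15 mm high, on the 70 mm high drive casing between gate and sieves; origin under its centre
- boat: loose bystander: yellow plastic sample tray 90 x 50 x 22 mm in front of the gearbox; origin under its centre
- tweezers: loose bystander: steel tweezers about 130 mm long, 5 mm high, lying beyond the gearbox along their own x; origin under their middle
- brush: loose bystander: small brush lying on the table in front of the gearbox, to the right; origin under it, its length along its own x
- jar: loose bystander: glass jar with steel cap, 64 mm across, 80 mm high; origin under its centre
- cup: loose bystander: aluminium cup, 70 mm across, 70 mm high, beyond the drive casing; origin under its centre

How it is judged:
On the way, in this order (a step that is already met when the one before it is completed fails the run):
1. the stick has gone across the crossbar to the right-hand side (value of joint lever_cross above 0.19 rad and value of joint lever_fore between -0.15 and 0.15 rad), for 0.05 s.
2. the stick is fully forward in the third slot (value of joint lever_fore above 0.25 rad and value of joint lever_cross above 0.19 rad), for 0.2 s.
At the end, for the whole second after the job is handed in: the stick rests in the far right slot, leaning forward more than 0.25 rad (knob within about 9 mm of the end stop) and right more than 0.19 rad, and every bystander is within 15 mm of where it stood (all of step 2 and value of joint lever_fore below 0.33 rad and value of joint lever_cross below 0.28 rad and velocity of joint lever_fore between -0.05 and 0.05 rad/s and distance of each of tin, dish, boat, tweezers, brush, jar, cup from where it was at the start of the episode below 0.015 m); the robot touches nothing.
It fails at once if the knob was taken between the fingers (horizontal distance between the grasp point and knob below 0.012 m and z of the grasp point in the frame of knob below 0.028 m and contact force between the fingers and lever_fore above 0.5 N).
It fails at once if the stick was forced (over 70 N) (contact force between the fingers and lever_fore above 70 N).
It fails at once if a bystander was shoved or lifted (distance of any of tin, dish, boat, tweezers, brush, jar, cup from where it was at the start of the episode above 0.02 m).
It also fails if it takes over 51 s, if anything falls off the work surface, if the arm or the gripper's body presses on something with over 40 N, if the wrist force passes 120 N, or if a joint passes its speed limit or range.

## Working session

There is one attempt and no reset: what is moved stays moved. The work goes in short steps, Python scripts to look and compute and a shell command to move; the robot and the scene stay as the last step left them, time stands still between calls to the robot, and variables do not carry over. Pictures are saved under pics/ and viewed, and the job is handed in when it is done.

```bash
ls; mkdir -p pics
python3 - <<'E'
from station import *
import cv2,numpy as np
print(get_obs(), grasp_offset)
for n in ["scene","side","wrist"]:
    print(n,camera_model(n))
    p,d=get_image(n); cv2.imwrite(f"pics/{n}0.png",p[:,:,::-1]); np.save(f"pics/{n}0.npy",d)
E
```

```text
pics
{'t': 0.0, 'q': array([-1.18982233e-01,  5.33585456e-02,  1.61432379e+00, -1.29078092e-05,
        1.47599610e+00, -1.18985533e-01]), 'dq': array([-0.00078596,  0.00121944,  0.00033183,  0.00048102, -0.00055357,
        0.00114308]), 'effort': array([ 2.70554956e-04, -3.93670499e+01, -3.70175600e+01, -1.62778279e-04,
        6.93513779e-03, -6.06393527e-06]), 'tool_pos': array([6.24364762e-01, 8.38441559e-05, 2.30044181e-01]), 'tool_rot': array([ 1.20838856,  1.21090081, -1.2106113 ]), 'contact_force': array([-0.36112647,  0.27594743,  0.04658907]), 'wrist_torque': array([-0.01849269, -0.01243529, -0.00092837]), 'opening': 0.08556677515558554} 0.0187
scene {'fx': 379.59235687846626, 'fy': 379.59235687846626, 'cx': 322.2409383431992, 'cy': 203.74535784981933, 'xyz': array([ 1.11926507, -0.15240121,  0.84999878]), 'attitude': array([-1.98168614, -1.58506935,  0.59208832])}
side {'fx': 393.64983773024403, 'fy': 393.64983773024403, 'cx': 314.95089106849014, 'cy': 194.60448351898637, 'xyz': array([ 0.05884236, -0.55436808,  0.76049346]), 'attitude': array([-2.1649567 ,  0.86278968, -0.36218679])}
wrist {'fx': 341.05358105750304, 'fy': 341.05358105750304, 'cx': 320.9784202328931, 'cy': 204.05668150116043, 'xyz': array([0.62426286, 0.08076746, 0.37328617]), 'attitude': array([ 2.82193505e+00,  7.80595951e-04, -2.20595164e-03])}
```

View pics/scene0.png

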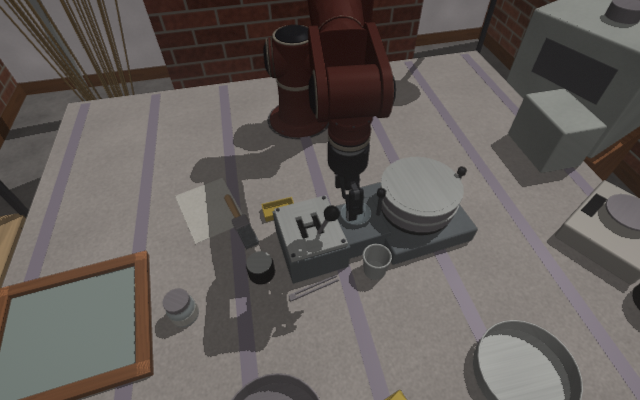

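View pics/side0.png

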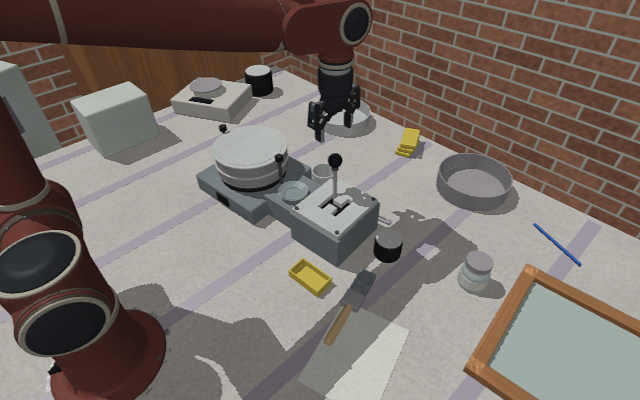

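View pics/wrist0.png

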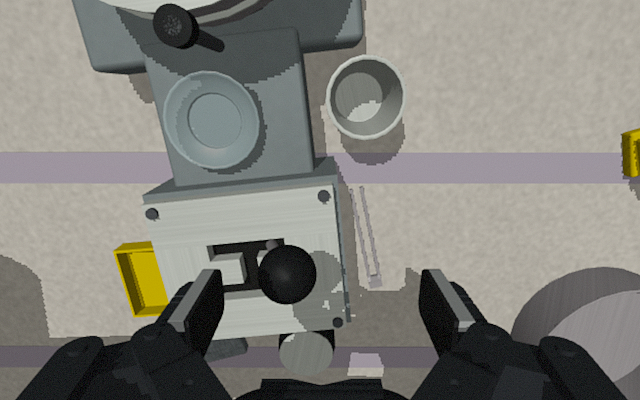

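The side view shows the knob at (335,160), the stick in the left slot leaning forward. The wrist view shows the knob at (287,275) and the plate screws at (152,214), (324,196) and (337,322). Next I'll locate these.

```bash
cat > h.py <<'E'
from station import *
import cv2,numpy as np
from scipy.spatial.transform import Rotation as R
def ray(m,u,v):
    d=np.array([(u-m['cx'])/m['fx'],(v-m['cy'])/m['fy'],1.]);return R.from_rotvec(m['attitude']).apply(d)
def onz(m,u,v,z):
    r=ray(m,u,v);return m['xyz']+r*(z-m['xyz'][2])/r[2]
def meet(obs):
    A=np.zeros((3,3));b=np.zeros(3)
    for m,u,v in obs:
        r=ray(m,u,v);r/=np.linalg.norm(r);P=np.eye(3)-np.outer(r,r);A+=P;b+=P@m['xyz']
    x=np.linalg.solve(A,b)
    res=[np.linalg.norm(np.cross(ray(m,u,v)/np.linalg.norm(ray(m,u,v)),x-m['xyz'])) for m,u,v in obs]
    return x,res
def knobpos(f,c): return np.array([.18*np.sin(f)*np.cos(c),-.18*np.sin(c),.02+.18*np.cos(f)*np.cos(c)])
E
python3 - <<'E'
from h import *
W,S,C=[camera_model(n) for n in("wrist","side","scene")]
sc={n:cv2.imread(f"pics/{n}0.png") for n in("wrist","side","scene")}
# knob: dark blob circle near seeds
seeds={"wrist":(287,275),"side":(335,160),"scene":(332,213)}
o=[]
for n,m in(("wrist",W),("side",S),("scene",C)):
    g=sc[n].max(2); mk=(g<45).astype('uint8')
    r=34 if n=="wrist" else 12
    u,v=seeds[n]; box=np.zeros_like(mk); box[v-r:v+r,u-r:u+r]=1
    mk=cv2.morphologyEx(mk*box,cv2.MORPH_OPEN,np.ones((5,5)))
    k,l,st,ce=cv2.connectedComponentsWithStats(mk); i=1+st[1:,4].argmax(); print(n,st[i],ce[i])
    cc=max(cv2.findContours((l==i).astype('uint8'),0,1)[0],key=cv2.contourArea); (cu,cv_),rad=cv2.minEnclosingCircle(cc); print(cu,cv_,rad)
    o.append((m,*ce[i]))
print(meet(o)); print(meet(o[:2]));print(meet(o[1:]))
for p in[(152,214),(324,196),(337,322)]: print(onz(W,*p,.106))
z=[cv2.resize(sc[n][a:b,c:d],None,fx=k,fy=k,interpolation=cv2.INTER_CUBIC) for n,a,b,c,d,k in(("wrist",170,370,120,370,3),("side",140,270,260,410,5),("scene",180,300,250,380,5))]
for i,x in enumerate(z): cv2.imwrite(f"pics/z{i}.png",cv2.resize(x,None,fx=min(1,600/x.shape[0]),fy=min(1,600/x.shape[0])))
E
```

```text
wrist [ 253  241   63   63 2743] [285.13889902 273.89755742]
282.69464111328125 273.6460876464844 32.98201370239258
side [329 154  13  14 149] [334.84563758 160.3557047 ]
334.6428527832031 160.5 7.016846656799316
scene [324 206  16  15 191] [331.23036649 213.2408377 ]
331.20587158203125 213.7941131591797 8.100370407104492
(array([ 0.60316238, -0.0255359 ,  0.18866508]), [np.float64(0.001020283366121006), np.float64(0.0007883448263848492), np.float64(0.0005743892829615421)])
(array([ 0.60280613, -0.02584571,  0.18900086]), [np.float64(0.000817237825773291), np.float64(0.0008172378257732384)])
(array([ 0.60394972, -0.02549649,  0.18868643]), [np.float64(0.0002821155877467521), np.float64(0.0002821155877467473)])
[ 0.48293304 -0.01661852  0.106     ]
[ 0.62644347 -0.00081435  0.106     ]
[ 0.63894686 -0.12364073  0.106     ]
```

View pics/z0.png

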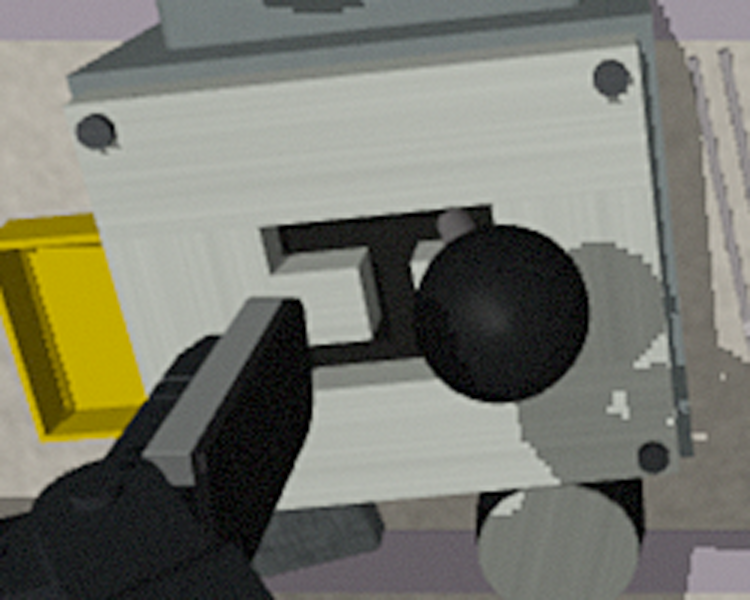

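View pics/z2.png

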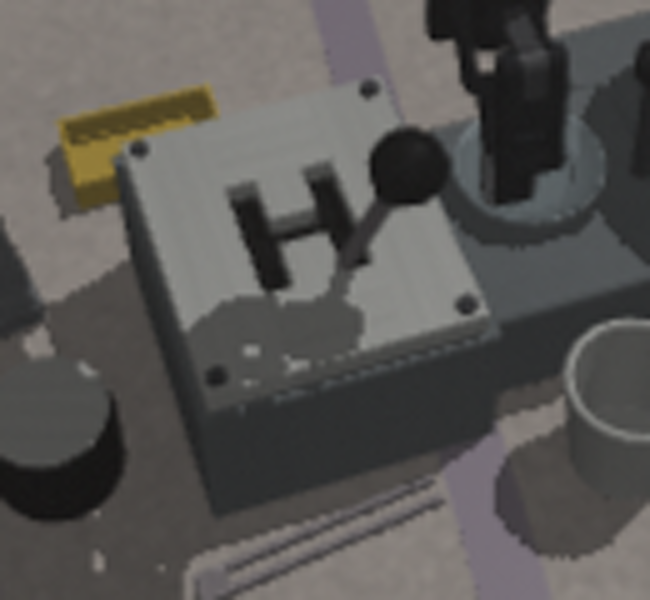

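View pics/z1.png

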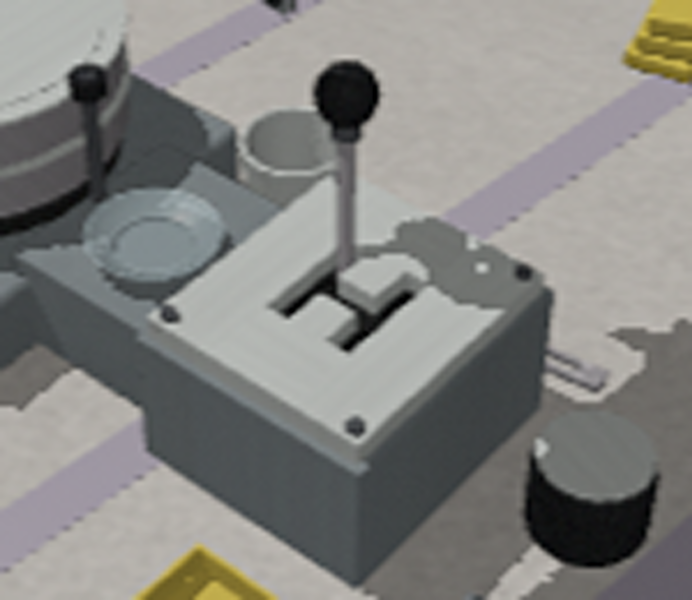

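Run:
```python
from h import *
W,S,C=[camera_model(n) for n in("wrist","side","scene")]
d=np.load("pics/wrist0.npy")
NL=[(W,152,214),(S,296.8,207.8),(C,323.8,197.8)]
FL=[(W,324,196),(C,343.2,241)]
FR=[(W,337.5,322.5),(S,373.5,198.7),(C,293.2,255.4)]
NR=[(S,336.9,232.5),(C,278,209.6)]
P={}
for k,o in dict(NL=NL,FL=FL,FR=FR,NR=NR).items():
    x,r=meet(o);P[k]=x;print(k,x.round(4),np.round(r,4))
c=sum(P.values())/4; ax=(P['FL']+P['FR']-P['NL']-P['NR']); ay=(P['NL']+P['FL']-P['NR']-P['FR'])
print(c,np.degrees(np.arctan2(ax[1],ax[0])),np.degrees(np.arctan2(-ay[0],ay[1])),np.linalg.norm(ax)/2,np.linalg.norm(ay)/2)
yaw=.5*(np.arctan2(ax[1],ax[0])+np.arctan2(-ay[0],ay[1]))
k=np.array([.6032,-.0255,.1887]); Rz=R.from_euler('z',yaw).as_matrix(); g=Rz.T@(k-np.array([c[0],c[1],0])); print("knob gate",g)
c_=-np.arcsin(g[1]/.18); print("cross",c_,"fore",np.arctan2(g[0],g[2]-.02))
o=np.array([c[0],c[1],0])
for f,cc in((np.arctan2(g[0],g[2]-.02),-.25),(0,-.25),(0,.25),(.3,.25)): print(f,cc,(o+Rz@knobpos(f,cc)).round(4))
print("tool y axis",R.from_rotvec(get_obs()['tool_rot']).as_matrix().round(3))
# bystanders rough
for n,m,u,v,z in(("jar top",C,177,300,.08),("tin",C,259,259,.055),("cup top",C,377,258,.07),("dish",S,294,191,.085)): print(n,onz(m,u,v,z).round(3))
```

```text
NL [ 0.4838 -0.0169  0.1053] [0.0011 0.0011 0.0008]
FL [ 0.6266 -0.001   0.1046] [0.0002 0.0002]
FR [ 0.6401 -0.1242  0.1055] [0.0007 0.0007 0.0009]
NR [ 0.4969 -0.1392  0.1044] [0.0012 0.0012]
[ 0.56184434 -0.07034638  0.10493967] 6.151900354913324 6.195738593245538 0.14385891111599033 0.1234999806535077
knob gate [0.04593881 0.04013869 0.1887    ]
cross -0.22488340419950653 fore 0.2658642607103308
0.2658642607103308 -0.25 [ 0.6026 -0.0211  0.1883]
0 -0.25 [ 0.5571 -0.0261  0.1944]
0 0.25 [ 0.5666 -0.1146  0.1944]
0.3 0.25 [ 0.6179 -0.1091  0.1866]
tool y axis [[-0.002  1.    -0.   ]
 [ 0.    -0.    -1.   ]
 [-1.    -0.002 -0.   ]]
jar top [ 0.681 -0.391  0.08 ]
tin [ 0.6   -0.205  0.055]
cup top [0.67  0.073 0.07 ]
dish [0.534 0.051 0.085]
```

```bash
python3 -m crank '[[[0.01,-0.005,0.01,0],[0.028,-0.018,0.01,3],[0.033,-0.018,0.01,6.2],[0.033,-0.018,0.01,6.2],[0.033,-0.018,0.01,6.2]]]' 0 20; python3 -m crank '[[[0,0,0,0],[0,0,0,0],[0,0,0,0],[0,0,0,0]]]'
python3 - <<'E'
from h import *
print(get_obs()['tool_pos'],R.from_rotvec(get_obs()['tool_rot']).as_matrix().round(3).tolist())
for n in("wrist","side"):
    p,d=get_image(n); cv2.imwrite(f"pics/{n}1.png",p[:,:,::-1])
E
```

```text
t: 0.57
tool_pos: [0.6577, -0.018, 0.2406]
tool_rot: [1.13, 1.259, -1.131]
contact_force: [-0.2, 0.4, 0.2]
opening: 0.0255
t: 0.9
tool_pos: [0.6577, -0.0178, 0.2413]
tool_rot: [1.129, 1.258, -1.129]
contact_force: [-0.6, 1.1, 0.0]
opening: -0.0001
[ 0.65769737 -0.01775026  0.24133967] [[-0.0, 0.994, 0.108], [0.0, 0.108, -0.994], [-1.0, -0.0, -0.0]]
```

View pics/wrist1.png

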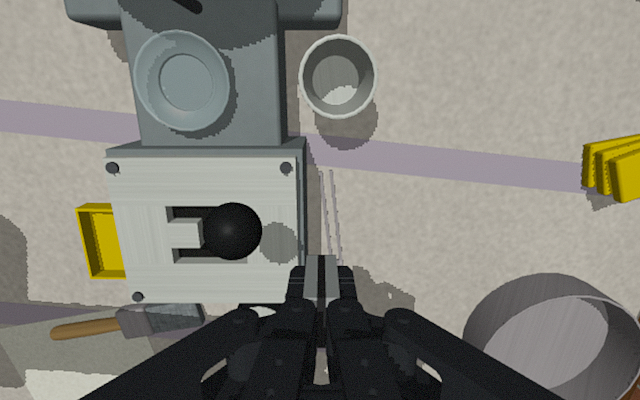

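View pics/side1.png

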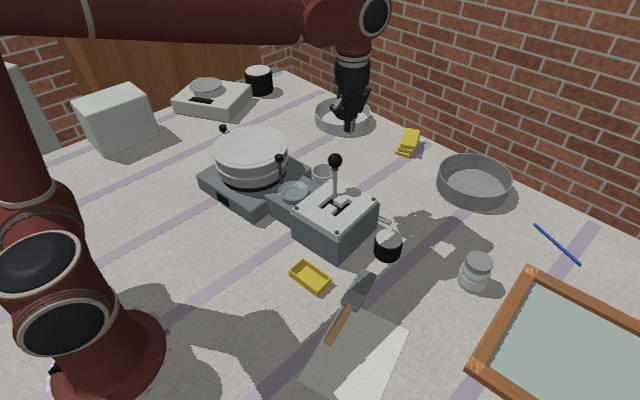

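The wrist view is square to the plate and shows the shut fingertips at (322,275), forward of the knob at (232,231) and clear of it. I'll lower and start pushing back.

```bash
python3 -m crank '[[[0,0,-0.03,0],[0,0,-0.063,0],[0,0,-0.063,0],[-0.01,-0.0011,-0.063,0],[-0.01,-0.0011,-0.063,0]]]'; python3 -m crank '[[[-0.005,-0.0005,0,0],[-0.01,-0.0011,0,0],[-0.015,-0.0016,0,0],[-0.02,-0.0022,0,0],[-0.02,-0.0022,0,0]]]'
cat > look.py <<'E'
from h import *
import sys
t=sys.argv[1]
o=np.array([.56184,-.07035,0]);Rz=R.from_euler('z',6.17,degrees=True).as_matrix()
ob=get_obs();print("t",ob['t'],"tcp gate",(Rz.T@(ob['tool_pos']-o)).round(4),"F",ob['contact_force'].round(1))
for n in sys.argv[2:]:
    m=camera_model(n);p,d=get_image(n);cv2.imwrite(f"pics/{n}{t}.png",p[:,:,::-1])
E
python3 look.py 2 wrist side scene
```

```text
t: 1.42
tool_pos: [0.647, -0.0191, 0.1784]
tool_rot: [1.129, 1.26, -1.13]
contact_force: [0.0, -0.2, 0.4]
opening: -0.0
t: 1.83
tool_pos: [0.6284, -0.0214, 0.18]
tool_rot: [1.13, 1.256, -1.127]
contact_force: [2.4, 0.4, 1.5]
opening: 0.0
t 1.8333 tcp gate [0.0714 0.0415 0.18  ] F [2.4 0.4 1.5]
```

View pics/wrist2.png

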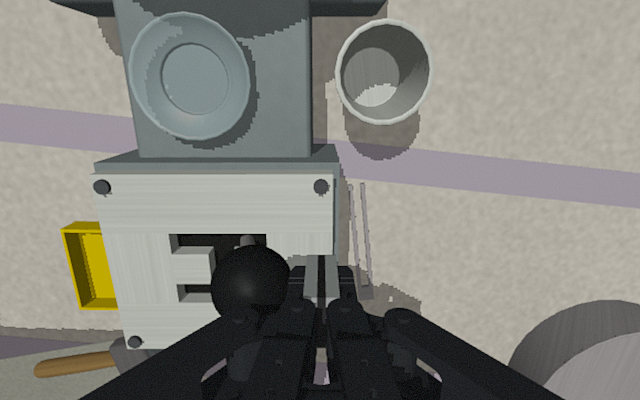

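View pics/side2.png

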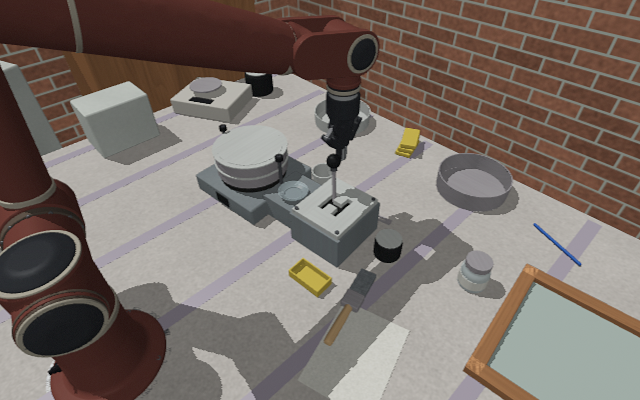

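In contact (2.4 N). The wrist view shows the fingertip face against the knob's front edge at about (292,285). I'll push most of the way.

```bash
python3 -m crank '[[[-0.006,-0.0006,0,0],[-0.012,-0.0013,0,0],[-0.018,-0.002,0,0],[-0.024,-0.0026,0,0],[-0.027,-0.0029,0,0]]]'; python3 look.py 3 wrist side scene
python3 - <<'E'
import cv2
for n,a,b,c,d in(("side",130,240,280,400),("scene",170,270,270,380)):
    cv2.imwrite(f"pics/{n}3z.png",cv2.resize(cv2.imread(f"pics/{n}3.png")[a:b,c:d],None,fx=5,fy=5,interpolation=cv2.INTER_CUBIC))
E
```

```text
t: 2.4
tool_pos: [0.5997, -0.0243, 0.1778]
tool_rot: [1.129, 1.259, -1.13]
contact_force: [1.9, 0.2, 1.0]
opening: 0.0002
t 2.4 tcp gate [0.0426 0.0417 0.1778] F [1.9 0.2 1. ]
```

View pics/wrist3.png

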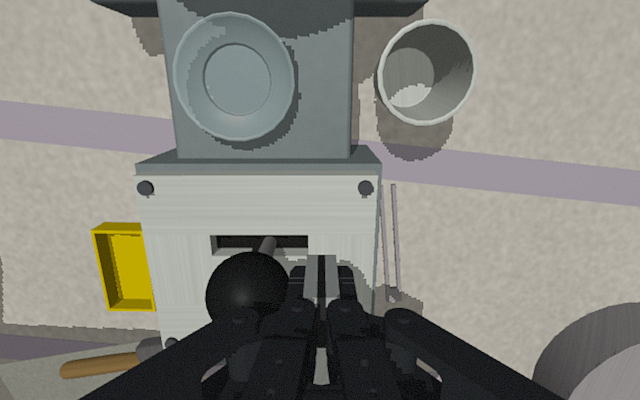

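View pics/side3z.png

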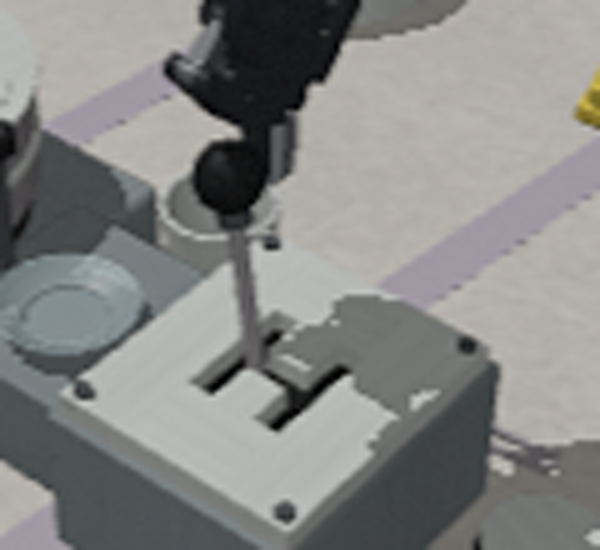

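View pics/scene3z.png

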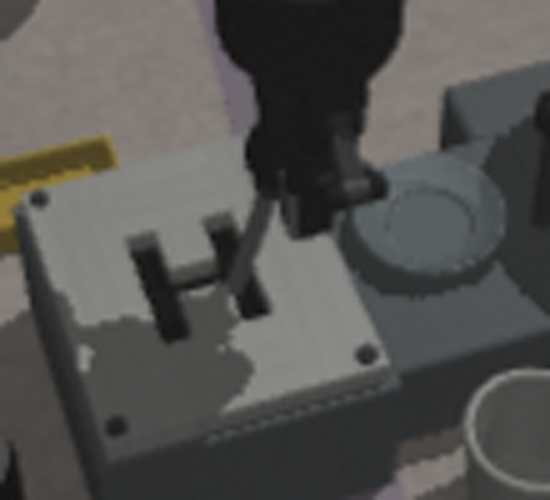

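Side crop: knob at pixel (326,164.6); wrist: knob at (248,287).

Run:
```python
from h import *
W,S=camera_model("wrist"),camera_model("side")
o=np.array([.56184,-.07035,0]);Rz=R.from_euler('z',6.17,degrees=True).as_matrix()
x,r=meet([(W,248,287),(S,326,164.6)]);print((Rz.T@(x-o)).round(4),np.round(r,4))
# left-slot rod at plate, wrist
print((Rz.T@(onz(W,264,246,.113)-o)).round(4))
# slot ends seen at wrist
for p in((212,236),(308,236)):print((Rz.T@(onz(W,*p,.104)-o)).round(4))
```

```text
[0.0129 0.0418 0.1942] [0.002 0.002]
[0.0044 0.024  0.113 ]
[-0.0329  0.0273  0.104 ]
[0.0335 0.0274 0.104 ]
```

```bash
python3 -m crank '[[[-0.004,-0.0004,0,0],[-0.008,-0.0009,0,0],[-0.011,-0.0012,0,0],[-0.011,-0.0012,0,0]]]'; python3 -m crank '[[[0.01,0.001,0,0],[0.02,0.002,0.02,0],[0.02,0.002,0.06,0],[0.02,0.022,0.06,0],[0.02,0.042,0.06,0]]]';python3 -m crank '[[[-0.02,0.01,0,0],[-0.03,0.01,0,0],[-0.03,0.01,0,0]]]'; python3 look.py 4 wrist side scene
python3 - <<'E'
import cv2
for n,a,b,c,d in(("side",130,240,280,400),("scene",170,270,270,380)):
    cv2.imwrite(f"pics/{n}4z.png",cv2.resize(cv2.imread(f"pics/{n}4.png")[a:b,c:d],None,fx=5,fy=5,interpolation=cv2.INTER_CUBIC))
E
```

```text
t: 2.88
tool_pos: [0.5894, -0.0254, 0.1783]
tool_rot: [1.129, 1.259, -1.129]
contact_force: [1.1, 0.6, 1.1]
opening: 0.0001
t: 3.3
tool_pos: [0.6121, 0.0163, 0.2416]
tool_rot: [1.132, 1.253, -1.127]
contact_force: [0.0, -1.0, -0.7]
opening: -0.0001
t: 3.55
tool_pos: [0.5788, 0.027, 0.2377]
tool_rot: [1.127, 1.26, -1.13]
contact_force: [-0.3, 0.2, 0.2]
opening: -0.0001
t 3.55 tcp gate [0.0273 0.095  0.2377] F [-0.3  0.2  0.2]
```

View pics/wrist4.png

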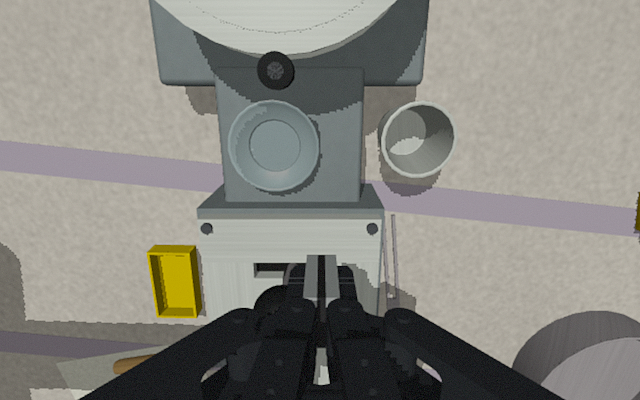

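View pics/side4z.png

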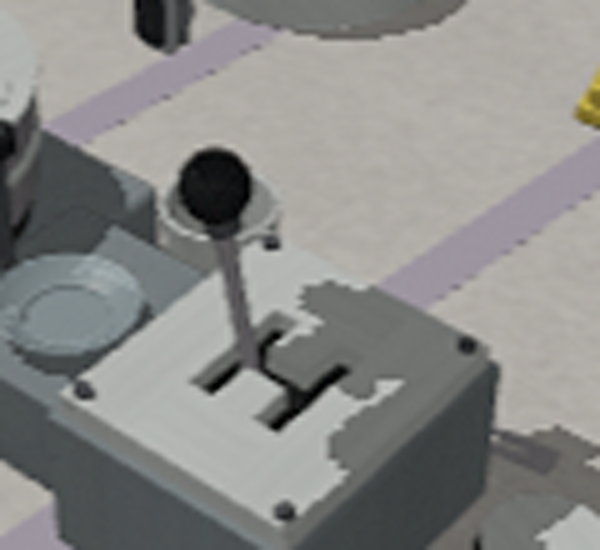

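View pics/scene4z.png

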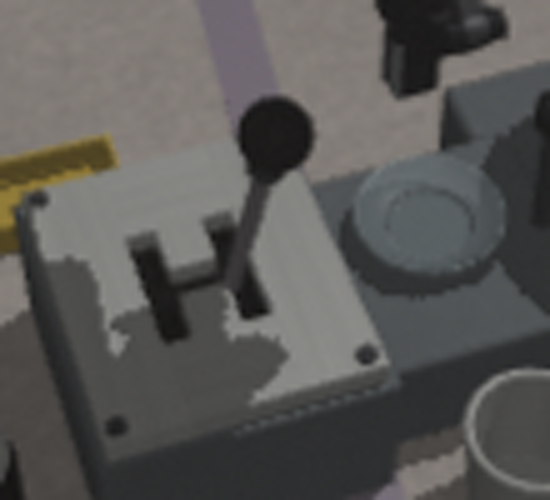

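Side crop: knob at (215,187), i.e. image (323,167.4). Scene crop: (276,138), i.e. (325.2,197.6).

Run:
```python
from h import *
S,C=camera_model("side"),camera_model("scene")
o=np.array([.56184,-.07035,0]);Rz=R.from_euler('z',6.17,degrees=True).as_matrix()
x,r=meet([(C,325.2,197.6),(S,323,167.4)]);print((Rz.T@(x-o)).round(4),np.round(r,4))
for f in(-.06,-.03,0,.03,.06):
    q=o+Rz@knobpos(f,-.23)
    for n,m in(("side",S),("scene",C)):
        v=R.from_rotvec(m['attitude']).inv().apply(q-m['xyz']);print(f,n,m['fx']*v[0]/v[2]+m['cx'],m['fy']*v[1]/v[2]+m['cy'])
```

```text
[0.0027 0.0407 0.1937] [0.0006 0.0006]
-0.06 side 318.99550622421316 169.48266529596
-0.06 scene 323.2953109649583 193.29848189221278
-0.03 side 320.4610730824375 168.3182027958769
-0.03 scene 324.0266420387389 194.8365696601254
0 side 321.91948443454504 167.2133168088795
0 scene 324.76475458251474 196.4334899960883
0.03 side 323.36899298246664 166.16882446857932
0.03 scene 325.5087541933361 198.0878096248479
0.06 side 324.80789589612243 165.1854310263087
0.06 scene 326.25771788887084 199.79796298388078
```

f ≈ +0.015, inside the crossing window. I'll lower on the left side of the knob and push right.

```bash
python3 -m crank '[[[-0.0249,-0.0027,0,0],[-0.0249,-0.0027,-0.03,0],[-0.0249,-0.0027,-0.06,0],[-0.0249,-0.0027,-0.06,0]]]'; python3 -m crank '[[[0.0005,-0.005,0,0],[0.0011,-0.01,0,0],[0.0016,-0.015,0,0],[0.0022,-0.02,0,0],[0.0027,-0.025,0,0]]]'; python3 look.py 5; python3 -m crank '[[[0.0005,-0.005,0,0],[0.0011,-0.01,0,0],[0.0016,-0.015,0,0],[0.0022,-0.02,0,0],[0.0027,-0.025,0,0]]]'; python3 look.py 5 side scene
```

```text
t: 4.03
tool_pos: [0.5516, 0.0234, 0.1717]
tool_rot: [1.126, 1.267, -1.137]
contact_force: [-1.5, -0.9, -1.3]
opening: -0.0001
t: 4.45
tool_pos: [0.5589, -0.0018, 0.1801]
tool_rot: [1.131, 1.256, -1.127]
contact_force: [1.0, 2.7, 1.5]
opening: -0.0002
t 4.45 tcp gate [0.0045 0.0684 0.1801] F [1.  2.7 1.5]
t: 4.87
tool_pos: [0.5605, -0.0265, 0.1784]
tool_rot: [1.129, 1.258, -1.129]
contact_force: [-0.2, 1.6, 1.4]
opening: 0.0
t 4.8667 tcp gate [0.0034 0.0437 0.1784] F [-0.2  1.6  1.4]
```

View pics/side5.png

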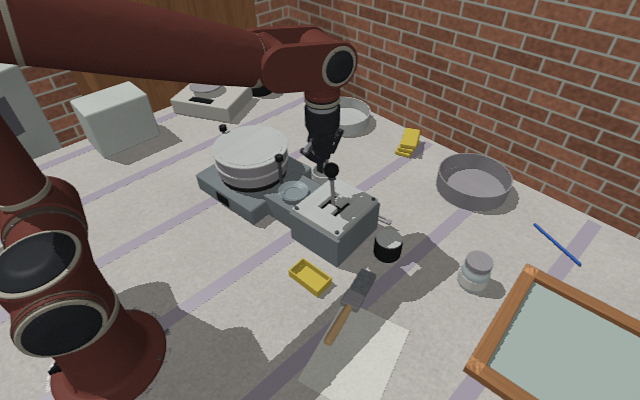

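The side view shows the knob at (332,171), moving right along the crossbar at low force. I'll carry on.

```bash
python3 -m crank '[[[0.0006,-0.006,0,0],[0.0013,-0.012,0,0],[0.0019,-0.018,0,0],[0.0026,-0.024,0,0],[0.0032,-0.03,0,0]]]'; python3 look.py 6; python3 -m crank '[[[0.0005,-0.005,0,0],[0.0011,-0.01,0,0],[0.0016,-0.015,0,0],[0.0018,-0.017,0,0],[0.0018,-0.017,0,0]]]'; python3 look.py 6 side scene
python3 - <<'E'
import cv2
for n,a,b,c,d in(("side",130,240,280,400),("scene",170,270,260,370)):
    cv2.imwrite(f"pics/{n}6z.png",cv2.resize(cv2.imread(f"pics/{n}6.png")[a:b,c:d],None,fx=5,fy=5,interpolation=cv2.INTER_CUBIC))
E
```

```text
t: 5.38
tool_pos: [0.5637, -0.0568, 0.1783]
tool_rot: [1.129, 1.258, -1.129]
contact_force: [-1.4, 2.0, 0.7]
opening: -0.0
t 5.3833 tcp gate [0.0033 0.0132 0.1783] F [-1.4  2.   0.7]
t: 5.8
tool_pos: [0.5653, -0.0736, 0.1778]
tool_rot: [1.129, 1.259, -1.13]
contact_force: [0.7, 1.0, 0.2]
opening: -0.0
t 5.8 tcp gate [ 0.0031 -0.0036  0.1778] F [0.7 1.  0.2]
```

View pics/side6z.png

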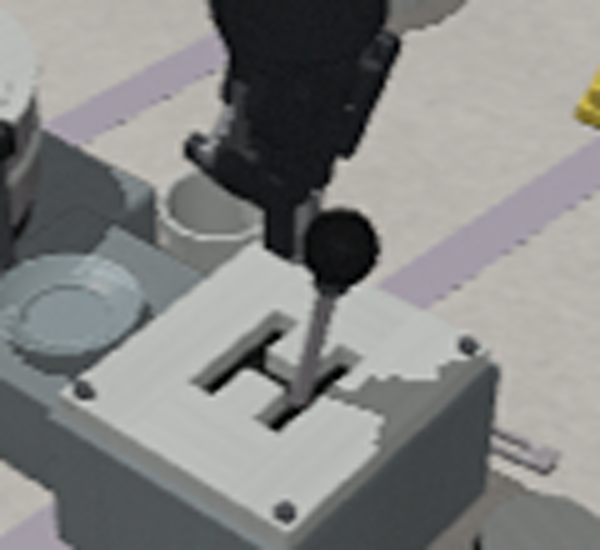

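View pics/scene6z.png

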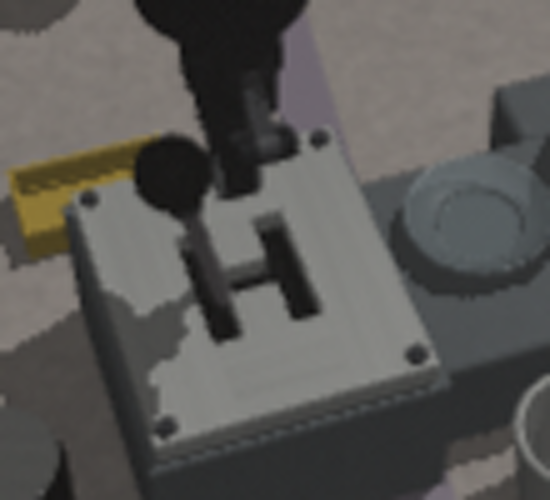

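```bash
cat > tri.py <<'E'
from h import *
import sys
a=list(map(float,sys.argv[1:]))
S,C=camera_model("side"),camera_model("scene")
o=np.array([.56184,-.07035,0]);Rz=R.from_euler('z',6.17,degrees=True).as_matrix()
x,r=meet([(S,*a[:2]),(C,*a[2:])]);g=Rz.T@(x-o);print(g.round(4),np.round(r,4),"fore",np.arctan2(g[0],g[2]-.02).round(3),"cross",-np.arcsin(g[1]/.18).round(3))
E
python3 tri.py 348.4 180 294.4 204.6
```

```text
[ 0.0019 -0.0331  0.1957] [0.0015 0.0015] fore 0.011 cross 0.185
```

```bash
python3 -m crank '[[[0.0003,-0.003,0,0],[0.0005,-0.005,0,0],[0.0008,-0.007,0,0],[0.0008,-0.007,0,0],[0.0008,-0.007,0,0]]]'; python3 -m crank '[[[0.0002,-0.0015,0,0],[0.0003,-0.003,0,0],[0.0003,-0.003,0,0],[0.0003,-0.003,0,0]]]'; python3 look.py 7 side scene
python3 - <<'E'
import cv2
for n,a,b,c,d in(("side",130,240,280,400),("scene",170,270,260,370)):
    cv2.imwrite(f"pics/{n}7z.png",cv2.resize(cv2.imread(f"pics/{n}7.png")[a:b,c:d],None,fx=5,fy=5,interpolation=cv2.INTER_CUBIC))
E
```

```text
t: 6.32
tool_pos: [0.5663, -0.0802, 0.1783]
tool_rot: [1.129, 1.258, -1.129]
contact_force: [-0.0, 1.5, -0.8]
opening: -0.0001
t: 6.65
tool_pos: [0.5666, -0.0832, 0.1783]
tool_rot: [1.129, 1.258, -1.129]
contact_force: [0.0, 2.0, -0.8]
opening: 0.0001
t 6.65 tcp gate [ 0.0034 -0.0133  0.1783] F [ 0.   2.  -0.8]
```

View pics/side7z.png

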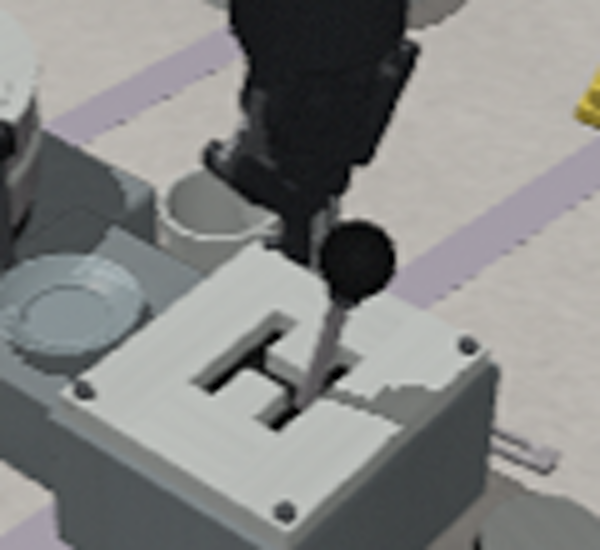

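View pics/scene7z.png

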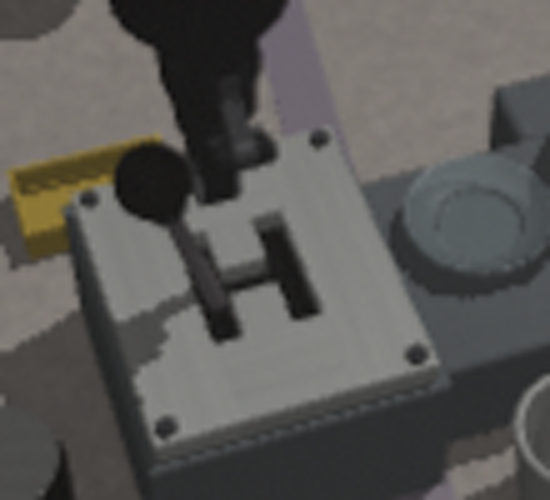

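Knob: side (358,261)→(351.6,182.2); scene (153,181)→(290.6,206.2).

```bash
python3 tri.py 351.6 182.2 290.6 206.2;  python3 -m crank '[[[0.0001,-0.001,0,0],[0.0002,-0.002,0,0],[0.0002,-0.002,0,0],[0.0002,-0.002,0,0]]]'
```

```text
[ 0.0021 -0.0421  0.1939] [0.0014 0.0014] fore 0.012 cross 0.236
t: 7.08
tool_pos: [0.5668, -0.0852, 0.1783]
tool_rot: [1.129, 1.258, -1.129]
contact_force: [-0.6, 1.1, -1.1]
opening: 0.0
```

```bash
python3 -m crank '[[[-0.0013,0.012,0,0],[-0.0013,0.012,0.03,0],[-0.0013,0.012,0.065,0],[-0.03,-0.005,0.065,0],[-0.05,-0.0343,0.065,0]]]';python3 -m crank '[[[0,0,0,0],[0,0,0,0]]]';  python3 look.py 8 wrist
```

```text
t: 7.5
tool_pos: [0.5179, -0.1181, 0.2473]
tool_rot: [1.127, 1.254, -1.123]
contact_force: [0.0, -0.5, -1.1]
opening: 0.0001
t: 7.67
tool_pos: [0.5164, -0.1199, 0.244]
tool_rot: [1.131, 1.256, -1.13]
contact_force: [-0.2, -0.0, 0.0]
opening: 0.0
t 7.6667 tcp gate [-0.0505 -0.0444  0.244 ] F [-0.2 -0.   0. ]
```

View pics/wrist8.png

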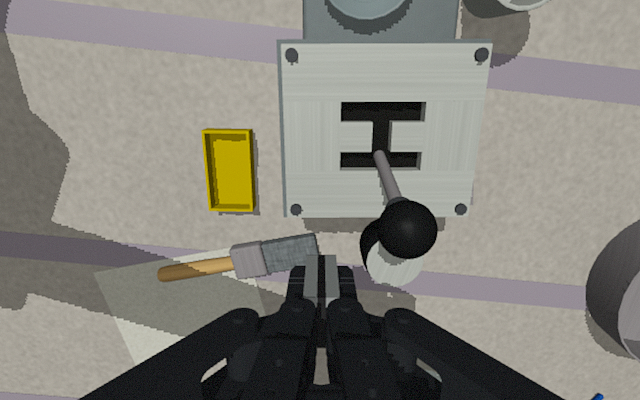

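The wrist view shows the rod at the crossbar/right-slot junction (380,155), knob at (407,228), and the fingertips behind it, clear. I'll lower and push forward.

```bash
python3 -m crank '[[[0,0,-0.03,0],[0,0,-0.066,0],[0,0,-0.066,0],[0.007,0.0008,-0.066,0],[0.014,0.0015,-0.066,0]]]'; python3 look.py 9; python3 -m crank '[[[0.006,0.0006,0,0],[0.012,0.0013,0,0],[0.018,0.0019,0,0],[0.024,0.0026,0,0],[0.03,0.0032,0,0]]]'; python3 look.py 9 side scene
```

```text
t: 8.13
tool_pos: [0.5322, -0.1175, 0.1786]
tool_rot: [1.129, 1.257, -1.128]
contact_force: [-0.3, 0.1, 1.9]
opening: -0.0
t 8.1333 tcp gate [-0.0346 -0.0436  0.1786] F [-0.3  0.1  1.9]
t: 8.55
tool_pos: [0.5618, -0.1148, 0.1781]
tool_rot: [1.129, 1.257, -1.129]
contact_force: [-1.5, 0.3, 1.2]
opening: 0.0002
t 8.55 tcp gate [-0.0048 -0.0442  0.1781] F [-1.5  0.3  1.2]
```

View pics/side9.png

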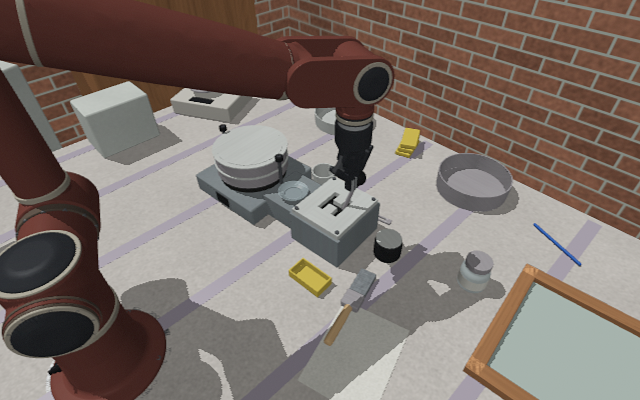

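The side view shows the knob (360,178) moving forward ahead of the fingers. I'll carry on gently towards the end stop.

```bash
python3 -m crank '[[[0.005,0.0005,0,0],[0.01,0.0011,0,0],[0.015,0.0016,0,0],[0.02,0.0021,0,0],[0.02,0.0021,0,0]]]'; python3 -m crank '[[[0.001,0.0001,0,0],[0.002,0.0002,0,0],[0.003,0.0003,0,0],[0.003,0.0003,0,0]]]'; python3 look.py 10 scene wrist side
```

```text
t: 9.07
tool_pos: [0.5814, -0.1125, 0.177]
tool_rot: [1.129, 1.259, -1.129]
contact_force: [-0.3, 0.3, -0.7]
opening: -0.0001
t: 9.4
tool_pos: [0.5838, -0.1123, 0.1772]
tool_rot: [1.129, 1.259, -1.129]
contact_force: [-1.7, 0.0, -1.2]
opening: 0.0001
t 9.4 tcp gate [ 0.0173 -0.0441  0.1772] F [-1.7  0.  -1.2]
```

View pics/wrist10.png

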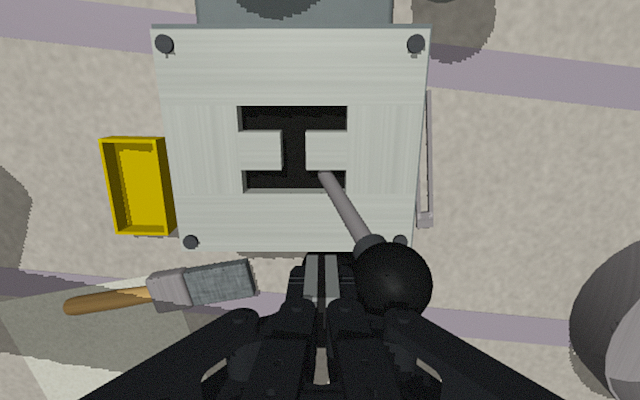

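```bash
python3 -m crank '[[[0.001,0.0001,0,0],[0.002,0.0002,0,0],[0.002,0.0002,0,0],[0.002,0.0002,0,0]]]'; python3 -m crank '[[[0.001,0.0001,0,0],[0.0015,0.0002,0,0],[0.0015,0.0002,0,0],[0.0015,0.0002,0,0]]]'
```

```text
t: 9.88
tool_pos: [0.5859, -0.1121, 0.1774]
tool_rot: [1.129, 1.258, -1.129]
contact_force: [-1.2, 0.2, -0.3]
opening: -0.0002
t: 10.22
tool_pos: [0.5873, -0.1119, 0.1773]
tool_rot: [1.129, 1.259, -1.129]
contact_force: [-1.4, -0.3, -0.5]
opening: 0.0001
```

Back off along −x, rise clear, and check.

```bash
python3 -m crank '[[[-0.01,-0.001,0,0],[-0.03,-0.003,0,0],[-0.04,-0.004,0.03,0],[-0.06,-0.006,0.07,0],[-0.09,-0.01,0.1,0]]]'; python3 -m crank '[[[0,0,0,0],[0,0,0,0],[0,0,0,0]]]'; python3 look.py 11 wrist side scene
python3 - <<'E'
import cv2
for n,a,b,c,d in(("side",130,240,280,400),("scene",170,270,260,370)):
    cv2.imwrite(f"pics/{n}11z.png",cv2.resize(cv2.imread(f"pics/{n}11.png")[a:b,c:d],None,fx=5,fy=5,interpolation=cv2.INTER_CUBIC))
E
```

```text
t: 10.63
tool_pos: [0.4997, -0.1214, 0.2763]
tool_rot: [1.129, 1.257, -1.127]
contact_force: [1.0, -0.1, 0.6]
opening: -0.0001
t: 10.88
tool_pos: [0.4997, -0.1216, 0.2747]
tool_rot: [1.13, 1.257, -1.129]
contact_force: [-1.0, -0.9, -1.1]
opening: -0.0001
t 10.8833 tcp gate [-0.0673 -0.0442  0.2747] F [-1.  -0.9 -1.1]
```

View pics/side11z.png

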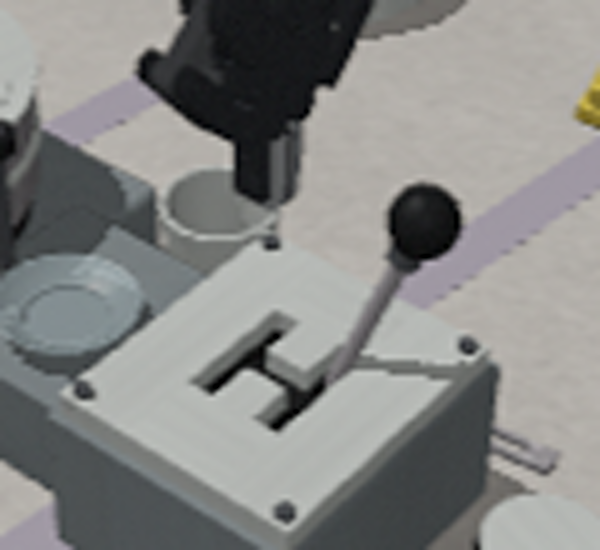

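View pics/scene11z.png

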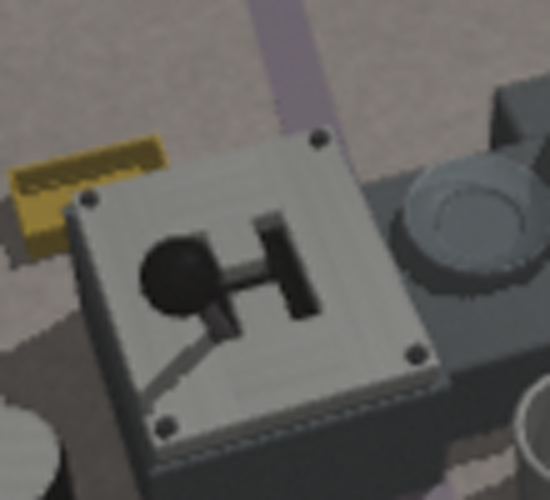

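View pics/scene11.png

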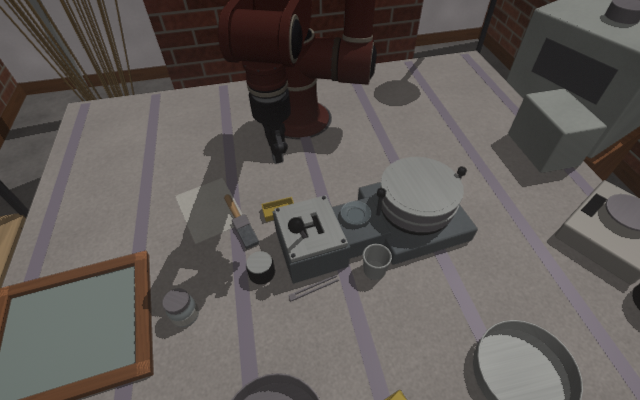

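View pics/wrist11.png

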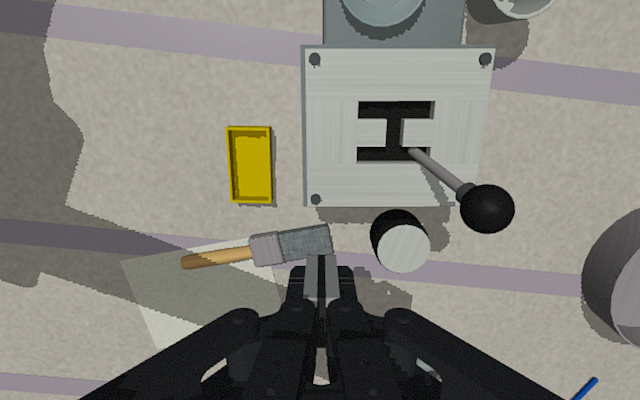

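Knob: side (425,222)→(365,174.4); scene (181,277)→(296.2,225.4); wrist (487,209). The bystanders are at the same pixels as before.

```bash
python3 tri.py 365 174.4 296.2 225.4
python3 - <<'E'
from h import *
W,S,C=[camera_model(n) for n in("wrist","side","scene")]
o=np.array([.56184,-.07035,0]);Rz=R.from_euler('z',6.17,degrees=True).as_matrix()
for ob in([(W,487,209),(S,365,174.4)],[(W,487,209),(S,365,174.4),(C,296.2,225.4)]):
    x,r=meet(ob);g=Rz.T@(x-o);print(g.round(4),np.round(r,4),np.arctan2(g[0],g[2]-.02),-np.arcsin(g[1]/.18))
a,b=[cv2.imread(f"pics/scene{i}.png").astype(int) for i in(0,11)]
for n,(u,v) in dict(jar=(179,307),tin=(260,267),cup=(376,262),tweez=(314,289),brush=(241,222)).items():
    A=cv2.cvtColor(a.astype('uint8'),6);B=cv2.cvtColor(b.astype('uint8'),6)
    t=A[v-16:v+16,u-16:u+16];s=B[v-24:v+24,u-24:u+24];m=cv2.matchTemplate(s,t,cv2.TM_CCOEFF_NORMED);_,sc,_,l=cv2.minMaxLoc(m);print(n,l[0]-8,l[1]-8,round(sc,2))
E
```

```text
[ 0.052  -0.0438  0.1859] [0.0012 0.0012] fore 0.304 cross 0.246
[ 0.0524 -0.0439  0.184 ] [0.0011 0.0011] 0.30898161507573696 0.24610746734206682
[ 0.0515 -0.0434  0.1852] [0.001  0.0017 0.001 ] 0.30226081492588125 0.24375415188252558
jar 0 0 0.49
tin 0 0 0.91
cup 0 0 1.0
tweez 0 0 1.0
brush 3 8 0.68
```

```bash
python3 -c "
from station import *
print(get_obs()['t'],finish_job())"
```

```text
the job is handed in; nothing more can be done
11.0333 None
```

The stick is in third and the job is handed in, at 11.0 s of the 51 s allowed. With the fingers shut I pushed the knob back along the left slot to the crossbar, then right across it, then forward to the end of the far right slot. I then backed off and raised the hand clear. The stick was never between the fingers, and the force readings taken after each push stayed at about 3 N or less.

- **Stick position:** triangulating the knob in my last pictures gave `lever_fore` about 0.30 rad and `lever_cross` about 0.245 rad. The pairs of views agreed within about 0.01 rad.
- **Bystanders:** template matching showed no shift for the tin, cup, tweezers and jar, though the jar's match was weak (0.49) because the lighting on it had changed.
- **Brush:** its match was poor (0.68) and suggested a shift of (3, 8) pixels, which I put down to the arm's moving shadow. By eye the brush is at the same pixels as before, and the hand never came below 0.17 m.
- **Dish and boat:** I checked these only by eye, and they look unmoved.

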